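# Reset the tripped breaker on the lab distribution board

### The arm

A 6-joint arm with a two-finger parallel gripper is mounted at the origin on the work surface. World frame = base frame: x ahead of the robot, y to its left, z up, the work surface at z = 0. Lengths are in m, angles in rad, forces in N, time in s.
With the tool pointing down it reaches from about 0.35 to 0.975 m from the base axis. Payload 4.9 kg.
Tool frame: the origin (TCP) lies on the centre line of the jaws, within the pads' length; the fingertips stand 17 mm ahead of it and the grasp point (between the pads) lies 2 mm behind it (ctrl.tcp_to_tips is the x of the fingertips in the tool frame, in m); x points along the fingers, z is the direction in which the jaws open and shut, and the axes are right-handed (so a half turn about x gives the same grasp; the last joint's range is limited). The gripper opens to 85 mm and grips with 20 to 120 N. Pads are 22 mm wide; open, the fingers measure 114 mm over their backs; the gripper's body (76 mm by 85 mm) begins 54 mm behind the grasp point. The pads swing forward as they close: fully open they stand 13 mm farther back than shut.
Start: joints at [1.049, 0.053, 1.613, -0, 1.476, -0.119], TCP at [0.245, 0.575, 0.248] pointing down, gripper open.
Joint ranges: [-3.01, 3.01], [-1.01, 2.22], [0.06, 2.58], [-1.02, 4.17], [0.09, 2.62], [-3.14, 3.14]. Speed limits (rad/s): [2.57, 2.57, 3.14, 3.14, 3.14, 3.14].

### API

Orientations are given as a rotation vector (axis times angle).
In Python, from station import ctrl, cams, finder gives the robot as it stands.
- The arm moves only by the tool step_arm, never from a script. Its argument "moves" is a list of rows, each a list of 3 entries, a list of its own where there are three numbers: the shift along the tool's x, y, z in cm, then the turn, a rotation vector about the tool's x, y, z in degrees, then the opening, from 0 (shut) to 1 (fully open). A call has exactly 10 rows; each row is the pose to reach, as a shift and turn from the pose measured when the call began, along the tool's axes at that moment; what a row does not reach only later rows make up. A row lasts 1/12 s, in which the tool goes at most 41.7 mm and 7.16 degrees, less where a joint would pass 70% of its speed; a pose out of reach is approached as far as the arm can. A call with a gripper value outside its range is refused whole. The fingers move at their own pace and stop on an object; "grip_force" is the grip in N (left out, the last holds). Time passes only in rows, so rows that repeat a pose let the fingers close, or fill a call up. It gives the time, the measured TCP pose, the force and the opening at its end, in the units of the state.
- ctrl.get_obs(): the state, without advancing time (a new reading comes with each control period).
- cams.get_image(name): name is "scene" or "top"; returns a dict with "pixels" (480x640x3 uint8, blue, green, red), "fx", "fy", "cx", "cy" (pixels), "position" and "attitude" of the camera in the world. Camera axes: x right, y up, looking along -z (the intrinsics and any distortion apply to the point x, -y, -z); pixel columns grow to the right and rows downward; lengths in m; the calibration is good to about 2 mm. A picture is of the moment at which its call begins. There is no depth.
- ctrl.finish_job(): hands the job in, once; it reports no verdict.
Trained networks look in the newest picture that a camera, given by its name, has taken for a name from the list of things; names that differ only in an ending like _2 or _b are one class to them, and where a whole thing is asked for, a point or a joint stands for the part that bears it (a point fixed in the world has none). Each returns a list of dicts, best first, with "conf" (0 to 1); they miss things now and then, are a little off and sometimes report something else, mostly with a low value. They report only what shows in the picture. A call takes as long as a camera call.
- finder.find_in(camera, name): "at" ([column, row] in pixels, amid what is visible of it).
- finder.regions_of(camera, name): "region" (480x640 bool, what is visible of it) and "at" ([column, row] in pixels, amid what is visible of it).
- finder.tip_of(camera, name): "at" ([column, row] in pixels: a listed point, or the origin of a listed thing).
The state is a dict: "t": time; "q": joint angles; "dq": joint speeds; "effort": joint torques, N m; "tool_pos": TCP position; "tool_rot": TCP orientation; "contact_force": force on the tool from outside, world axes, zero at the start; "wrist_torque": the same for the moment, N m; "opening": finger opening in m.
Only numpy, scipy, OpenCV 4.12 (cv2) and the standard library are available. Lean on these libraries where they do the work, as an engineer would, in place of code of your own. Each camera call takes 0.05 s, during which the arm holds its last target. There are 200 camera calls.

### The job

One of the three breakers on the board has tripped: its lever stands midway. With shut fingertips, push that lever all the way off until it comes up firmly against its stop and the breaker is reset, then throw it fully on so that it stays on, and let go. Never push it harder than about 15 N, do not clamp it, and leave the other two breakers on and the things lying about where they are.

Things in the scene. Friction and masses are not known exactly. Their poses are not given: they have to be found in the camera images.
- breaker_tripped: the tripped moulded-case breaker, a grey box 130 x 76 x 70 mm (x, y, z), fixed on its back on the base panel; origin at the centre of its underside, 12 mm above the table; its own +x is the on direction of the lever, -x the off direction (at yaw 0 on points away from the robot). It is one of a row of three alike, 95 mm apart along y, and may be any of them
- lever_tripped (a joint): lever angle (rad) about the breaker's y: 0 upright, positive to on (+x), negative to off (-x). Starts at -0.08 to 0.08. Stays where friction leaves it, but unless reset it goes back from on to about 0.13. Pushed on its upper half it takes up to 5 N to off and up to 8 N to on. Off and on end at firm, slightly springy stops (about 5 to 10 N per mm), to be found by feel; 18 N is too much
- lever_tripped_axis (a point): the lever's axis, 50 mm above the breaker's underside on its middle. The off stop is met somewhere from -0.64 to -0.33 rad, the on stop from 0.37 to 0.68, differing unseen in each episode. The reset is made in the last 1 to 2 mm before the off stop, so pressing on that stop with about 10 N makes it sure. Once reset, a catch just before the on stop holds the lever on
- lever_tripped_tip (a point): centre of the top end of that lever's handle, 66 mm from the lever's axis; the handle is a black bar 14 mm thick along x, 26 mm wide along y, standing 46 mm out of the top of the breaker (top end 128 mm above the table when upright)
- lever_p (a joint): angle of one neighbour's lever, same handle and signs, on (0.42 to 0.5); must stay on
- lever_q (a joint): angle of the other neighbour's lever, same handle and signs, on (0.42 to 0.5); must stay on
- breaker_p: the neighbour breaker of lever_p, a box of the same size and heading as the tripped one
- breaker_q: the neighbour breaker of lever_q, likewise
- panel: aluminium base panel 210 x 300 x 12 mm under the three breakers, fixed; origin at the centre of its underside, x and y along the breakers' x and y
- terminal_cover: bystander: loose black plastic strip 16 x 60 x 12 mm on the panel's off-side edge
- busbar_link: bystander: loose copper bar 14 x 50 x 6 mm on the panel's off-side edge
- screwdriver: bystander: screwdriver on the table
- wrench: bystander: wrench on the table
- meter: bystander: hand multimeter 150 x 78 x 34 mm lying on the table
- spool: bystander: solder spool 52 mm wide, 42 mm tall
- mug: bystander: white mug 95 mm tall

How it is judged:
By the outcome, as a careful person would: the job done as asked, in the order asked, and still so for the second after the job is handed in, with the robot touching nothing.
It also fails if it takes over 56 s, if anything falls off the work surface, if the arm or the gripper's body presses on something with over 40 N, if the wrist force passes 120 N, or if a joint passes its speed limit or range.

## Working session

There is one attempt and no reset: what is moved stays moved. The work goes in short steps, Python scripts to look and compute and a tool call to move; the robot and the scene stay as the last step left them, time stands still between calls to the robot, and variables do not carry over. Pictures are saved under pics/ and viewed, on a budget of 10 in all, crops included, one or two more only if the job needs it, and the job is handed in when it is done.

Besides the shell and the picture viewer there is one more tool, called after "Call:" by a JSON object that holds its "op" and its "data". step_arm: Moves the arm, as the interface text tells. Its arguments: {"type":"object","properties":{"moves":{"type":"array"},"grip_force":{"type":"number"}},"required":["moves"]}

```bash
mkdir -p pics; ls
cat > h.py <<'E'
import numpy as np, cv2
from scipy.spatial.transform import Rotation as R
from station import ctrl, cams, finder
def att(im):
    a=np.array(im["attitude"],float)
    return a if a.shape==(3,3) else (R.from_rotvec(a).as_matrix() if a.size==3 else R.from_quat(a).as_matrix())
def ray(im,uv):
    d=np.array([(uv[0]-im["cx"])/im["fx"],-(uv[1]-im["cy"])/im["fy"],-1.0])
    return np.array(im["position"]),att(im)@d
def onz(im,uv,z):
    p,d=ray(im,uv); return p+d*(z-p[2])/d[2]
def proj(im,X):
    c=att(im).T@(np.array(X)-im["position"]); return np.array([im["cx"]-im["fx"]*c[0]/c[2],im["cy"]+im["fy"]*c[1]/c[2]])
def tri(a,ua,b,ub):
    A=0;B=0
    for im,u in((a,ua),(b,ub)):
        p,d=ray(im,u);d=d/np.linalg.norm(d);M=np.eye(3)-np.outer(d,d);A=A+M;B=B+M@p
    return np.linalg.solve(A,B)
E
python3 - <<'E'
from h import *
I={}
for n in("top","scene"):
    im=I[n]=cams.get_image(n); cv2.imwrite(f"pics/{n}0.png",im["pixels"]); print(n,{k:v for k,v in im.items() if k!="pixels"})
    for k in["lever_tripped_tip","breaker_tripped","lever_p","lever_q","breaker_p","breaker_q","lever_tripped_axis"]:
        for f in("tip_of","find_in"):
            try: print(n,f,k,[(np.round(r["at"]).tolist(),round(r["conf"],2)) for r in getattr(finder,f)(n,k)[:4]])
            except Exception as e: print(n,f,k,str(e)[:80])
print(ctrl.get_obs(),ctrl.tcp_to_tips)
E
```

```text
pics
top {'fx': 464.37469695609195, 'fy': 464.37469695609195, 'cx': 318.1862393912451, 'cy': 243.74413127820296, 'position': array([0.39033858, 0.03926837, 1.17470819]), 'attitude': array([ 0.09316637, -0.10469039, -1.58220217])}
top tip_of lever_tripped_tip [([263.0, 280.0], 0.39)]
top find_in lever_tripped_tip [([296.0, 238.0], 0.63)]
top tip_of breaker_tripped [([296.0, 241.0], 0.78)]
top find_in breaker_tripped [([295.0, 235.0], 0.93)]
top tip_of lever_p it knows: breaker, breaker_tripped, busbar_link, lever_tripped_axis, lever_tripp
top find_in lever_p [([334.0, 232.0], 0.43)]
top tip_of lever_q it knows: breaker, breaker_tripped, busbar_link, lever_tripped_axis, lever_tripp
top find_in lever_q [([334.0, 232.0], 0.43)]
top tip_of breaker_p [([262.0, 242.0], 0.93), ([332.0, 245.0], 0.85)]
top find_in breaker_p [([262.0, 236.0], 0.74), ([337.0, 243.0], 0.61)]
top tip_of breaker_q [([262.0, 242.0], 0.93), ([332.0, 245.0], 0.85)]
top find_in breaker_q [([262.0, 236.0], 0.74), ([337.0, 243.0], 0.61)]
top tip_of lever_tripped_axis [([294.0, 240.0], 0.7), ([161.0, 192.0], 0.39)]
top fi
[... 1237 characters left out ...]
_axis [([342.0, 253.0], 0.83)]
{'t': 1.3, 'q': array([ 1.04899494e+00,  5.26681432e-02,  1.61290498e+00, -1.17750325e-05,
        1.47599914e+00, -1.19002919e-01]), 'dq': array([-5.35913822e-04,  9.95048818e-04, -2.49117521e-05,  1.42465564e-03,
        7.19328617e-05, -7.81591099e-04]), 'effort': array([ 1.67337985e-03, -3.93684018e+01, -3.70458949e+01,  1.02862739e-04,
        4.72193424e-04, -2.84059990e-05]), 'tool_pos': array([0.24499   , 0.5749595 , 0.24832036]), 'tool_rot': array([-0.90757957,  1.3732275 ,  0.90757738]), 'contact_force': array([-0.14124538,  0.37374151, -0.01714196]), 'wrist_torque': array([-0.02201652,  0.01292189, -0.01941026]), 'opening': 0.08567879777178858} 0.017
```

Run:
```python
import cv2,numpy as np
a=cv2.imread("pics/top0.png")[170:310,190:410];b=cv2.imread("pics/scene0.png")[180:310,240:450]
a=cv2.resize(a,(660,420),interpolation=3)
cv2.imwrite("pics/a.png",a);cv2.imwrite("pics/b.png",cv2.resize(b,(756,468),interpolation=3))
```

```text
(no output)
```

View pics/a.png

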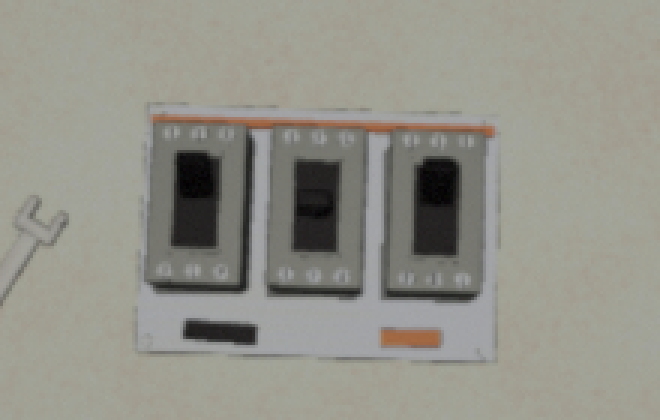

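View pics/b.png

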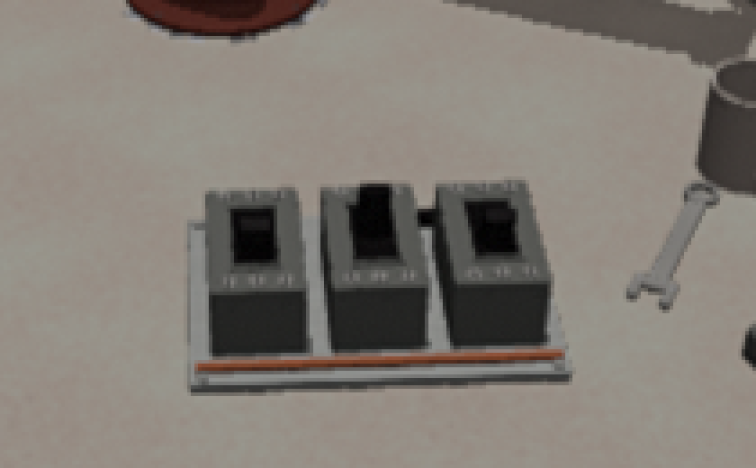

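View pics/scene0.png

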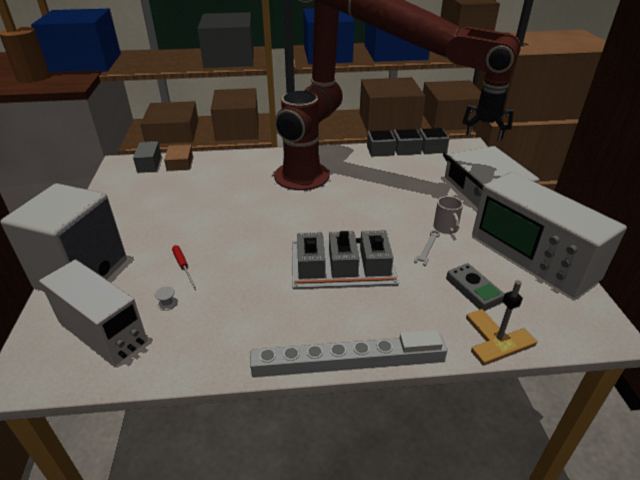

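The middle breaker is the tripped one: its lever is upright at about (295,238) in the top picture and (344,236) in the scene picture. Both neighbours lean to on. Next I work out its pose.

Run:
```python
from h import *
t=cams.get_image("top");s=cams.get_image("scene")
f=lambda u,v:(u/3+190,v/3+170)
P=np.array([onz(t,f(*c),.012) for c in[(148,104),(497,114),(494,361),(137,352)]])
print(P.round(4),P.mean(0),np.linalg.norm(P-np.roll(P,-1,0),axis=1))
g=lambda u,v:(u/3.6+240,v/3.6+180)
Q=np.array([onz(s,g(*c),.012) for c in[(190,387),(571,378)]]);print("scene on-edge",Q.round(4), np.linalg.norm(Q[0]-Q[1]))
for n,z in(("breaker",.012),("breaker_tripped",.012),("lever_tripped_axis",.062),("lever_tripped_tip",.128)):
    for c,im in(("top",t),("scene",s)):
        for r in finder.tip_of(c,n)[:3]: print(n,c,round(r["conf"],2),onz(im,r["at"],z).round(4))
m=cv2.cvtColor(t["pixels"],cv2.COLOR_BGR2HSV)
```

```text
[[ 0.6403  0.2292  0.012 ]
 [ 0.6278 -0.0672  0.012 ]
 [ 0.419  -0.0596  0.012 ]
 [ 0.4305  0.2368  0.012 ]] [0.52940407 0.08481312 0.012     ] [0.29662068 0.20901952 0.29664601 0.20988338]
scene on-edge [[ 0.6319 -0.0674  0.012 ]
 [ 0.6512  0.2282  0.012 ]] 0.29626433154785003
breaker top 0.97 [0.5624 0.1709 0.012 ]
breaker top 0.88 [ 0.5328 -0.0101  0.012 ]
breaker top 0.6 [0.5459 0.0965 0.012 ]
breaker scene 0.88 [0.5495 0.1826 0.012 ]
breaker scene 0.67 [ 0.5355 -0.0155  0.012 ]
breaker_tripped top 0.32 [0.5403 0.0814 0.012 ]
breaker_tripped scene 0.96 [0.5496 0.0838 0.012 ]
breaker_tripped scene 0.34 [0.6869 0.4238 0.012 ]
lever_tripped_axis top 0.77 [0.5428 0.0877 0.062 ]
lever_tripped_axis scene 0.96 [0.5279 0.091  0.062 ]
lever_tripped_tip top 0.54 [0.5406 0.0811 0.128 ]
lever_tripped_tip scene 0.41 [0.5539 0.0811 0.128 ]
```

Run:
```python
from h import *
t=cams.get_image("top");s=cams.get_image("scene")
o=ctrl.get_obs();print(o["t"]);M=R.from_rotvec(o["tool_rot"]).as_matrix();print(M.round(3))
def model(x,y,w,a):
    Rz=R.from_euler("z",w).as_matrix();c=np.array([x,y,.012]);L=[]
    for k in(-1,0,1):
        b=[c+Rz@[sx*.065,k*.095+sy*.038,.07] for sx,sy in((-1,-1),(1,-1),(1,1),(-1,1))]
        L.append(b)
    u=np.array([np.sin(a),0,np.cos(a)]);v=np.array([np.cos(a),0,-np.sin(a)])
    L.append([c+Rz@(np.array([0,sy*.013,.05])+.066*u+sx*.007*v) for sx,sy in((-1,-1),(1,-1),(1,1),(-1,1))])
    return L
out=[]
for im,(x0,y0),k in((t,(210,190),4.5),(s,(280,215),6)):
    w,h=(600/k,480/k) if k==4.5 else (700/k,480/k)
    p=im["pixels"][y0:y0+int(h),x0:x0+int(w)];p=cv2.resize(p,None,fx=k,fy=k,interpolation=2);p=cv2.convertScaleAbs(p,alpha=1.6)
    for q in model(.545,.083,-.045,0):
        pts=((np.array([proj(im,X) for X in q])+.5-[x0,y0])*k).astype(np.int32)
        cv2.polylines(p,[pts],True,(0,0,255),1)
    out.append(p)
cv2.imwrite("pics/o1.png",out[0]);cv2.imwrite("pics/o2.png",out[1])
```

```text
1.9
[[ 0.    -0.92   0.392]
 [ 0.     0.392  0.92 ]
 [-1.     0.     0.   ]]
```

View pics/o1.png

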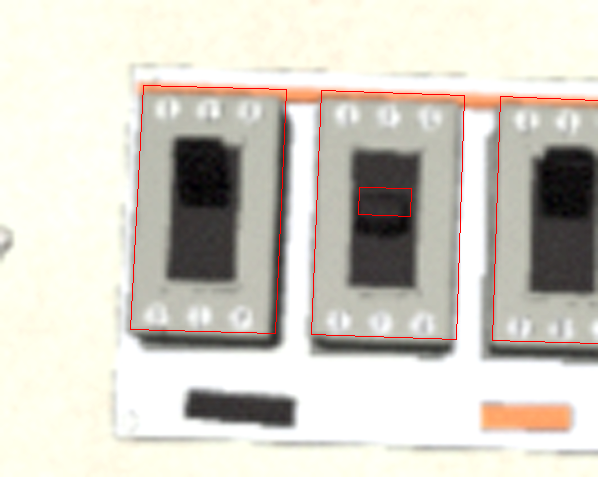

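View pics/o2.png

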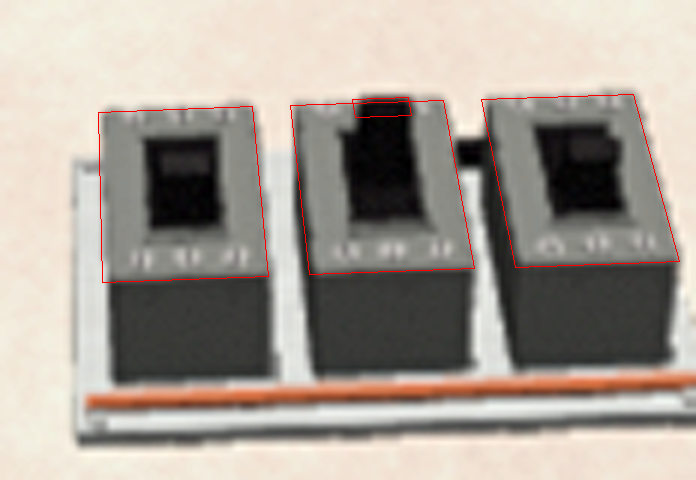

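The model at (0.544, 0.083), yaw -0.045, fits both pictures. The lever's top end shows at (385,200) in the top crop and (382,107) in the scene crop. I now move over to its on side with the fingers shut.

Call:
{"op": "step_arm", "data": {"moves": [[[0,-4,-2.6],[-3,0,0],0],[[0,-8,-5.2],[-6,0,0],0],[[0,-12,-7.7],[-9,0,0],0],[[0,-16,-10.3],[-12,0,0],0],[[0,-19.5,-12.5],[-15,0,0],0],[[0,-23,-14.8],[-18,0,0],0],[[0,-26.5,-17],[-20.5,0,0],0],[[0,-30,-19.3],[-20.5,0,0],0],[[0,-33.5,-21.5],[-20.5,0,0],0],[[0,-37,-23.8],[-20.5,0,0],0]], "grip_force": 20}}

```text
t: 2.73
tool_pos: [0.4799, 0.2284, 0.2486]
tool_rot: [-1.176, 1.229, 1.176]
contact_force: [-0.1, 0.9, -1.2]
opening: 0.0004
```

```bash
cat > go.py <<'E'
import sys
from h import *
o=ctrl.get_obs();M=R.from_rotvec(o["tool_rot"]).as_matrix();w=-.045
T=np.c_[[0,0,-1],[-np.cos(w),-np.sin(w),0],[-np.sin(w),np.cos(w),0]]
p=np.array([float(a) for a in sys.argv[1:4]])
print("t",o["t"],o["tool_pos"].round(4),"F",o["contact_force"].round(2),"open",o["opening"])
print("shift cm",(M.T@(p-o["tool_pos"])*100).round(2),"turn deg",np.degrees(R.from_matrix(M.T@T).as_rotvec()).round(2))
E
python3 go.py .58 .0814 .16
```

```text
t 2.7333 [0.4799 0.2284 0.2486] F [-0.09  0.91 -1.2 ] open 0.00037114280897163125
shift cm [  8.87 -10.65 -14.24] turn deg [0.   0.02 0.05]
```

Call:
{"op": "step_arm", "data": {"moves": [[[0,-2.2,-2.9],[0,0,0],0],[[0,-4.4,-5.8],[0,0,0],0],[[1,-6.5,-8.7],[0,0,0],0],[[3,-8.5,-11.4],[0,0,0],0],[[5,-10,-13.4],[0,0,0],0],[[7,-10.65,-14.24],[0,0,0],0],[[8.9,-10.65,-14.24],[0,0,0],0],[[8.9,-10.65,-14.24],[0,0,0],0],[[8.9,-10.65,-14.24],[0,0,0],0],[[8.9,-10.65,-14.24],[0,0,0],0]]}}

```text
t: 3.57
tool_pos: [0.5805, 0.0818, 0.161]
tool_rot: [-1.177, 1.228, 1.175]
contact_force: [-0.6, -0.5, 0.1]
opening: 0.0003
```

```bash
python3 go.py .58 .0814 .123
python3 - <<'E'
from h import *
im=cams.get_image("scene");cv2.imwrite("pics/c.png",cv2.resize(im["pixels"][120:300,260:460],None,fx=3.3,fy=3.3,interpolation=2))
E
```

```text
t 3.5667 [0.5805 0.0818 0.161 ] F [-0.56 -0.51  0.05] open 0.0002788860671325353
shift cm [ 3.8   0.05 -0.04] turn deg [0.03 0.03 0.14]
```

View pics/c.png

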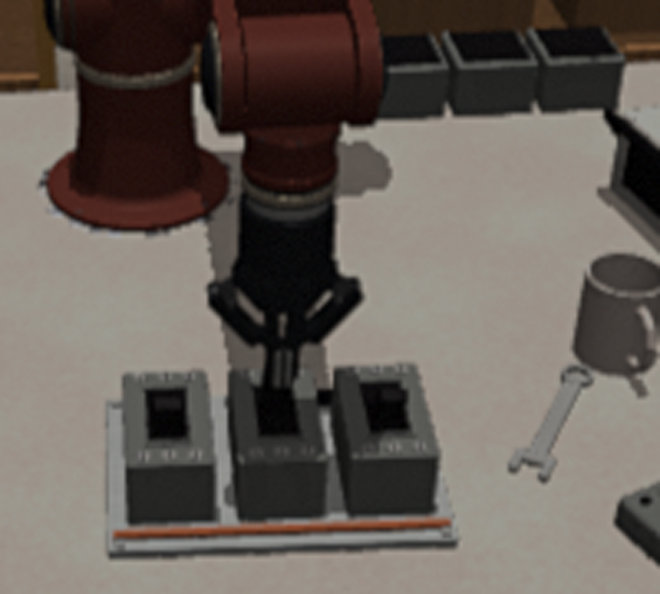

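The shut fingers hang over the tripped breaker, with their tips at about (283,385), and are clear of the neighbours. I descend on the on side of the lever.

Call:
{"op": "step_arm", "data": {"moves": [[[0.8,0,0],[0,0,0],0],[[1.6,0,0],[0,0,0],0],[[2.4,0,0],[0,0,0],0],[[3.1,0,0],[0,0,0],0],[[3.5,0,0],[0,0,0],0],[[3.8,0,0],[0,0,0],0],[[3.8,0,0],[0,0,0],0],[[3.8,0.2,0],[0,0,0],0],[[3.8,0.4,0],[0,0,0],0],[[3.8,0.5,0],[0,0,0],0]]}}

```text
t: 4.45
tool_pos: [0.576, 0.0822, 0.1241]
tool_rot: [-1.178, 1.226, 1.174]
contact_force: [-0.6, 0.8, -0.2]
opening: -0.0002
```

Call:
{"op": "step_arm", "data": {"moves": [[[0.05,0.2,0],[0,0,0],0],[[0.1,0.4,0],[0,0,0],0],[[0.1,0.6,0],[0,0,0],0],[[0.1,0.8,0],[0,0,0],0],[[0.1,1.0,0],[0,0,0],0],[[0.1,1.15,0],[0,0,0],0],[[0.1,1.3,0],[0,0,0],0],[[0.1,1.4,0],[0,0,0],0],[[0.1,1.5,0],[0,0,0],0],[[0.1,1.6,0],[0,0,0],0]]}}

```text
t: 5.28
tool_pos: [0.56, 0.0829, 0.123]
tool_rot: [-1.178, 1.226, 1.174]
contact_force: [1.5, 0.3, -0.9]
opening: -0.0001
```

Call:
{"op": "step_arm", "data": {"moves": [[[0,0.07,0],[0,0,0],0],[[0,0.15,0],[0,0,0],0],[[0,0.22,0],[0,0,0],0],[[0,0.3,0],[0,0,0],0],[[0,0.37,0],[0,0,0],0],[[0,0.45,0],[0,0,0],0],[[0,0.52,0],[0,0,0],0],[[0,0.6,0],[0,0,0],0],[[0,0.6,0],[0,0,0],0],[[0,0.6,0],[0,0,0],0]]}}

```text
t: 6.12
tool_pos: [0.5539, 0.0832, 0.123]
tool_rot: [-1.178, 1.226, 1.174]
contact_force: [1.0, 0.2, 0.6]
opening: -0.0003
```

Call:
{"op": "step_arm", "data": {"moves": [[[0,0.07,0],[0,0,0],0],[[0,0.15,0],[0,0,0],0],[[0,0.22,0],[0,0,0],0],[[0,0.3,0],[0,0,0],0],[[0,0.35,0],[0,0,0],0],[[0,0.4,0],[0,0,0],0],[[0,0.45,0],[0,0,0],0],[[0,0.5,0],[0,0,0],0],[[0,0.5,0],[0,0,0],0],[[0,0.5,0],[0,0,0],0]]}}

```text
t: 6.95
tool_pos: [0.5488, 0.0834, 0.1229]
tool_rot: [-1.178, 1.226, 1.174]
contact_force: [0.6, 0.4, -0.9]
opening: 0.0001
```

Run:
```python
from h import *
im=cams.get_image("scene");a=cv2.resize(im["pixels"][190:290,290:400],None,fx=5,fy=5,interpolation=2)
b=cams.get_image("top")["pixels"];b=cv2.resize(b[180:300,250:310],None,fx=4.16,fy=4.16,interpolation=2)
cv2.imwrite("pics/d.png",cv2.convertScaleAbs(np.hstack([a,b[:500]] if b.shape[0]>=500 else [a[:b.shape[0]],b]),alpha=2.5))
```

```text
(no output)
```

View pics/d.png

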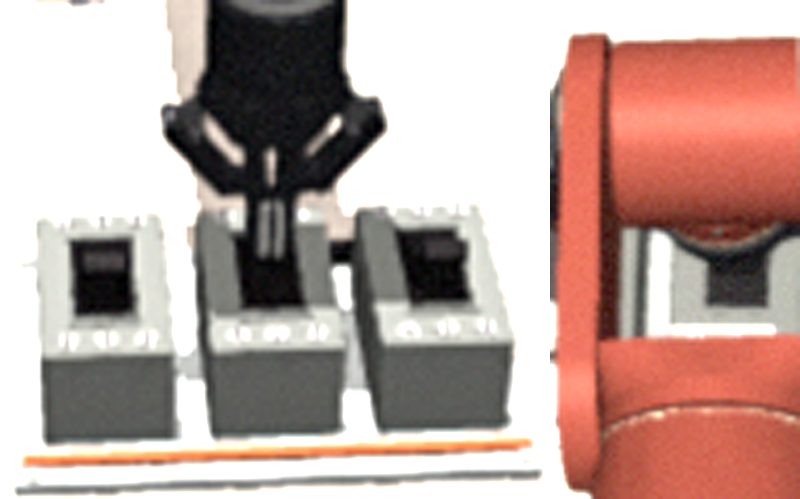

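Call:
{"op": "step_arm", "data": {"moves": [[[0,0.03,0],[0,0,0],0],[[0,0.06,0],[0,0,0],0],[[0,0.09,0],[0,0,0],0],[[0,0.12,0],[0,0,0],0],[[0,0.15,0],[0,0,0],0],[[0,0.18,0],[0,0,0],0],[[0,0.21,0],[0,0,0],0],[[0,0.24,0],[0,0,0],0],[[0,0.25,0],[0,0,0],0],[[0,0.25,0],[0,0,0],0]]}}

```text
t: 7.88
tool_pos: [0.5462, 0.0835, 0.1228]
tool_rot: [-1.178, 1.226, 1.174]
contact_force: [1.3, -0.3, -0.1]
opening: -0.0001
```

Call:
{"op": "step_arm", "data": {"moves": [[[0,0.03,0],[0,0,0],0],[[0,0.06,0],[0,0,0],0],[[0,0.09,0],[0,0,0],0],[[0,0.12,0],[0,0,0],0],[[0,0.15,0],[0,0,0],0],[[0,0.16,0],[0,0,0],0],[[0,0.18,0],[0,0,0],0],[[0,0.2,0],[0,0,0],0],[[0,0.2,0],[0,0,0],0],[[0,0.2,0],[0,0,0],0]]}}

```text
t: 8.72
tool_pos: [0.5444, 0.0836, 0.1229]
tool_rot: [-1.178, 1.226, 1.174]
contact_force: [2.6, -0.4, -0.4]
opening: 0.0003
```

Call:
{"op": "step_arm", "data": {"moves": [[[0,0.02,0],[0,0,0],0],[[0,0.04,0],[0,0,0],0],[[0,0.06,0],[0,0,0],0],[[0,0.08,0],[0,0,0],0],[[0,0.1,0],[0,0,0],0],[[0,0.12,0],[0,0,0],0],[[0,0.14,0],[0,0,0],0],[[0,0.15,0],[0,0,0],0],[[0,0.15,0],[0,0,0],0],[[0,0.15,0],[0,0,0],0]]}}

```text
t: 9.55
tool_pos: [0.543, 0.0836, 0.1231]
tool_rot: [-1.178, 1.226, 1.173]
contact_force: [3.4, -0.4, -0.5]
opening: 0.0
```

Call:
{"op": "step_arm", "data": {"moves": [[[0,0.02,0],[0,0,0],0],[[0,0.04,0],[0,0,0],0],[[0,0.06,0],[0,0,0],0],[[0,0.08,0],[0,0,0],0],[[0,0.1,0],[0,0,0],0],[[0,0.12,0],[0,0,0],0],[[0,0.14,0],[0,0,0],0],[[0,0.15,0],[0,0,0],0],[[0,0.15,0],[0,0,0],0],[[0,0.15,0],[0,0,0],0]]}}

```text
t: 10.38
tool_pos: [0.5414, 0.0837, 0.1231]
tool_rot: [-1.178, 1.226, 1.173]
contact_force: [4.2, 0.2, -0.0]
opening: -0.0001
```

Call:
{"op": "step_arm", "data": {"moves": [[[0,0.02,0],[0,0,0],0],[[0,0.04,0],[0,0,0],0],[[0,0.06,0],[0,0,0],0],[[0,0.08,0],[0,0,0],0],[[0,0.1,0],[0,0,0],0],[[0,0.11,0],[0,0,0],0],[[0,0.12,0],[0,0,0],0],[[0,0.12,0],[0,0,0],0],[[0,0.12,0],[0,0,0],0],[[0,0.12,0],[0,0,0],0]]}}

```text
t: 11.22
tool_pos: [0.5402, 0.0837, 0.1231]
tool_rot: [-1.178, 1.226, 1.174]
contact_force: [3.4, -0.4, -1.0]
opening: 0.0001
```

Call:
{"op": "step_arm", "data": {"moves": [[[0,0.02,0],[0,0,0],0],[[0,0.04,0],[0,0,0],0],[[0,0.06,0],[0,0,0],0],[[0,0.08,0],[0,0,0],0],[[0,0.1,0],[0,0,0],0],[[0,0.11,0],[0,0,0],0],[[0,0.12,0],[0,0,0],0],[[0,0.12,0],[0,0,0],0],[[0,0.12,0],[0,0,0],0],[[0,0.12,0],[0,0,0],0]]}}

```text
t: 12.05
tool_pos: [0.5389, 0.0838, 0.1231]
tool_rot: [-1.178, 1.226, 1.174]
contact_force: [4.0, -0.1, 0.2]
opening: -0.0001
```

Call:
{"op": "step_arm", "data": {"moves": [[[0,0.02,0],[0,0,0],0],[[0,0.04,0],[0,0,0],0],[[0,0.06,0],[0,0,0],0],[[0,0.08,0],[0,0,0],0],[[0,0.1,0],[0,0,0],0],[[0,0.11,0],[0,0,0],0],[[0,0.12,0],[0,0,0],0],[[0,0.12,0],[0,0,0],0],[[0,0.12,0],[0,0,0],0],[[0,0.12,0],[0,0,0],0]]}}

```text
t: 12.88
tool_pos: [0.5376, 0.0839, 0.1231]
tool_rot: [-1.178, 1.226, 1.174]
contact_force: [3.7, -0.1, 0.4]
opening: 0.0
```

Call:
{"op": "step_arm", "data": {"moves": [[[0,0.02,0],[0,0,0],0],[[0,0.04,0],[0,0,0],0],[[0,0.06,0],[0,0,0],0],[[0,0.08,0],[0,0,0],0],[[0,0.1,0],[0,0,0],0],[[0,0.11,0],[0,0,0],0],[[0,0.12,0],[0,0,0],0],[[0,0.12,0],[0,0,0],0],[[0,0.12,0],[0,0,0],0],[[0,0.12,0],[0,0,0],0]]}}

```text
t: 13.72
tool_pos: [0.5366, 0.0839, 0.1232]
tool_rot: [-1.178, 1.226, 1.174]
contact_force: [5.0, -0.0, -0.2]
opening: -0.0001
```

Call:
{"op": "step_arm", "data": {"moves": [[[0,0.02,0],[0,0,0],0],[[0,0.04,0],[0,0,0],0],[[0,0.05,0],[0,0,0],0],[[0,0.06,0],[0,0,0],0],[[0,0.07,0],[0,0,0],0],[[0,0.08,0],[0,0,0],0],[[0,0.09,0],[0,0,0],0],[[0,0.1,0],[0,0,0],0],[[0,0.1,0],[0,0,0],0],[[0,0.1,0],[0,0,0],0]]}}

```text
t: 14.55
tool_pos: [0.5357, 0.084, 0.1232]
tool_rot: [-1.178, 1.226, 1.173]
contact_force: [5.2, 0.3, -0.6]
opening: -0.0
```

Call:
{"op": "step_arm", "data": {"moves": [[[0,0.02,0],[0,0,0],0],[[0,0.04,0],[0,0,0],0],[[0,0.05,0],[0,0,0],0],[[0,0.06,0],[0,0,0],0],[[0,0.07,0],[0,0,0],0],[[0,0.08,0],[0,0,0],0],[[0,0.09,0],[0,0,0],0],[[0,0.1,0],[0,0,0],0],[[0,0.1,0],[0,0,0],0],[[0,0.1,0],[0,0,0],0]]}}

```text
t: 15.38
tool_pos: [0.5347, 0.084, 0.1233]
tool_rot: [-1.179, 1.226, 1.173]
contact_force: [5.4, -0.4, 0.5]
opening: -0.0004
```

Call:
{"op": "step_arm", "data": {"moves": [[[0,0.02,0],[0,0,0],0],[[0,0.04,0],[0,0,0],0],[[0,0.05,0],[0,0,0],0],[[0,0.06,0],[0,0,0],0],[[0,0.07,0],[0,0,0],0],[[0,0.08,0],[0,0,0],0],[[0,0.09,0],[0,0,0],0],[[0,0.1,0],[0,0,0],0],[[0,0.1,0],[0,0,0],0],[[0,0.1,0],[0,0,0],0]]}}

```text
t: 16.22
tool_pos: [0.5338, 0.084, 0.1233]
tool_rot: [-1.179, 1.226, 1.173]
contact_force: [5.6, 0.7, 0.4]
opening: 0.0002
```

Call:
{"op": "step_arm", "data": {"moves": [[[0,0.02,0],[0,0,0],0],[[0,0.04,0],[0,0,0],0],[[0,0.05,0],[0,0,0],0],[[0,0.06,0],[0,0,0],0],[[0,0.08,0],[0,0,0],0],[[0,0.1,0],[0,0,0],0],[[0,0.12,0],[0,0,0],0],[[0,0.12,0],[0,0,0],0],[[0,0.12,0],[0,0,0],0],[[0,0.12,0],[0,0,0],0]]}}

```text
t: 17.05
tool_pos: [0.5328, 0.0841, 0.1235]
tool_rot: [-1.179, 1.225, 1.173]
contact_force: [4.7, -0.0, 0.5]
opening: 0.0002
```

Call:
{"op": "step_arm", "data": {"moves": [[[0,0.02,0],[0,0,0],0],[[0,0.04,0],[0,0,0],0],[[0,0.05,0],[0,0,0],0],[[0,0.06,0],[0,0,0],0],[[0,0.08,0],[0,0,0],0],[[0,0.1,0],[0,0,0],0],[[0,0.12,0],[0,0,0],0],[[0,0.12,0],[0,0,0],0],[[0,0.12,0],[0,0,0],0],[[0,0.12,0],[0,0,0],0]]}}

```text
t: 17.88
tool_pos: [0.5321, 0.0841, 0.1238]
tool_rot: [-1.18, 1.224, 1.172]
contact_force: [6.2, 0.4, 0.1]
opening: 0.0001
```

Call:
{"op": "step_arm", "data": {"moves": [[[0.02,0.03,0],[0,0,0],0],[[0.04,0.05,0],[0,0,0],0],[[0.05,0.06,0],[0,0,0],0],[[0.05,0.08,0],[0,0,0],0],[[0.05,0.1,0],[0,0,0],0],[[0.05,0.11,0],[0,0,0],0],[[0.05,0.12,0],[0,0,0],0],[[0.05,0.12,0],[0,0,0],0],[[0.05,0.12,0],[0,0,0],0],[[0.05,0.12,0],[0,0,0],0]]}}

```text
t: 18.72
tool_pos: [0.5319, 0.0841, 0.1239]
tool_rot: [-1.181, 1.222, 1.17]
contact_force: [6.9, -1.0, 1.0]
opening: -0.0002
```

Call:
{"op": "step_arm", "data": {"moves": [[[0,0.03,0],[0,0,0],0],[[0,0.06,0],[0,0,0],0],[[0,0.09,0],[0,0,0],0],[[0,0.12,0],[0,0,0],0],[[0,0.14,0],[0,0,0],0],[[0,0.16,0],[0,0,0],0],[[0,0.17,0],[0,0,0],0],[[0,0.17,0],[0,0,0],0],[[0,0.17,0],[0,0,0],0],[[0,0.17,0],[0,0,0],0]]}}

```text
t: 19.55
tool_pos: [0.5311, 0.0842, 0.1246]
tool_rot: [-1.182, 1.22, 1.168]
contact_force: [6.7, -0.8, 0.7]
opening: 0.0003
```

The lever seems to be against the off stop, but the tip is sliding up the slanted handle. I will push square to the handle face instead.

Call:
{"op": "step_arm", "data": {"moves": [[[0.02,0.02,0],[0,0,0],0],[[0.05,0.05,0],[0,0,0],0],[[0.08,0.08,0],[0,0,0],0],[[0.1,0.1,0],[0,0,0],0],[[0.11,0.12,0],[0,0,0],0],[[0.12,0.14,0],[0,0,0],0],[[0.13,0.15,0],[0,0,0],0],[[0.13,0.15,0],[0,0,0],0],[[0.13,0.15,0],[0,0,0],0],[[0.13,0.15,0],[0,0,0],0]]}}

```text
t: 20.38
tool_pos: [0.5309, 0.0842, 0.1245]
tool_rot: [-1.184, 1.218, 1.165]
contact_force: [6.9, 0.7, 2.4]
opening: 0.0
```

```bash
python3 go.py .5311 .0842 .1246
```

```text
t 20.3833 [0.5309 0.0842 0.1245] F [6.95 0.7  2.42] open 4.545162259364284e-06
shift cm [-0.01 -0.01  0.01] turn deg [0.03 0.06 0.92]
```

Call:
{"op": "step_arm", "data": {"moves": [[[0.03,0.03,0],[0,0,0],0],[[0.06,0.07,0],[0,0,0],0],[[0.1,0.11,0],[0,0,0],0],[[0.13,0.15,0],[0,0,0],0],[[0.16,0.18,0],[0,0,0],0],[[0.18,0.2,0],[0,0,0],0],[[0.2,0.22,0],[0,0,0],0],[[0.2,0.23,0],[0,0,0],0],[[0.2,0.23,0],[0,0,0],0],[[0.2,0.23,0],[0,0,0],0]]}}

```text
t: 21.22
tool_pos: [0.5305, 0.0842, 0.1244]
tool_rot: [-1.186, 1.214, 1.161]
contact_force: [7.7, -0.6, 4.5]
opening: -0.0001
```

Call:
{"op": "step_arm", "data": {"moves": [[[0.03,0.04,0],[0,0,0],0],[[0.07,0.09,0],[0,0,0],0],[[0.11,0.14,0],[0,0,0],0],[[0.15,0.19,0],[0,0,0],0],[[0.18,0.23,0],[0,0,0],0],[[0.2,0.26,0],[0,0,0],0],[[0.22,0.29,0],[0,0,0],0],[[0.23,0.3,0],[0,0,0],0],[[0.23,0.3,0],[0,0,0],0],[[0.23,0.3,0],[0,0,0],0]]}}

```text
t: 22.05
tool_pos: [0.5297, 0.0842, 0.1244]
tool_rot: [-1.189, 1.21, 1.157]
contact_force: [7.6, -1.3, 6.3]
opening: -0.0004
```

Call:
{"op": "step_arm", "data": {"moves": [[[0.05,0.06,0],[0,0,0],0],[[0.1,0.12,0],[0,0,0],0],[[0.14,0.18,0],[0,0,0],0],[[0.18,0.24,0],[0,0,0],0],[[0.21,0.28,0],[0,0,0],0],[[0.24,0.32,0],[0,0,0],0],[[0.26,0.36,0],[0,0,0],0],[[0.26,0.37,0],[0,0,0],0],[[0.26,0.37,0],[0,0,0],0],[[0.26,0.37,0],[0,0,0],0]]}}

```text
t: 22.88
tool_pos: [0.529, 0.0843, 0.1245]
tool_rot: [-1.192, 1.204, 1.151]
contact_force: [9.9, -0.2, 7.0]
opening: -0.0005
```

```bash
python3 go.py .575 .0820 .123
```

```text
t 22.8833 [0.529  0.0843 0.1245] F [ 9.94 -0.21  7.01] open -0.000546190434479804
shift cm [ 0.31 -4.6  -0.03] turn deg [0.03 0.08 1.99]
```

The lever is firm against the off stop at about 12 N. Next I retreat, go over the top, and come down on the off side.

Call:
{"op": "step_arm", "data": {"moves": [[[0,-0.5,0],[0,0,1],0],[[-0.5,-1,0],[0,0,2],0],[[-2.5,-1,0],[0,0,2],0],[[-4.5,-0.5,0],[0,0,2],0],[[-5,1,0],[0,0,2],0],[[-5,2.8,0],[0,0,2],0],[[-5,4.5,0],[0,0,2],0],[[-5,5.8,0],[0,0,2],0],[[-5,6,0],[0,0,2],0],[[-5,6,0],[0,0,2],0]]}}

```text
t: 23.72
tool_pos: [0.4654, 0.0871, 0.1708]
tool_rot: [-1.174, 1.232, 1.18]
contact_force: [0.1, 0.1, -0.8]
opening: -0.0003
```

```bash
python3 go.py .47 .086 .122
python3 - <<'E'
from h import *
im=cams.get_image("scene");a=cv2.resize(im["pixels"][190:290,290:400],None,fx=5,fy=5,interpolation=2)
cv2.imwrite("pics/e.png",cv2.convertScaleAbs(a,alpha=2.5))
for c in("scene","top"):
    print([(np.round(r["at"],1).tolist(),round(r["conf"],2)) for r in finder.tip_of(c,"lever_tripped_tip")[:2]])
E
```

```text
t 23.7167 [0.4654 0.0871 0.1708] F [ 0.05  0.1  -0.81] open -0.0003106269216908019
shift cm [ 4.88 -0.48 -0.1 ] turn deg [ 0.05  0.07 -0.25]
[([343.1, 225.5], 0.43)]
[([293.7, 244.2], 0.52)]
```

View pics/e.png

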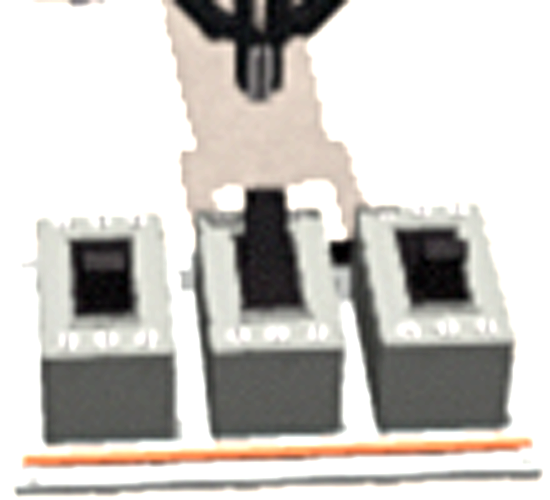

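The lever now leans to off, with its top at (263,190) in the crop. The neighbours are still on. I descend on the off side.

Call:
{"op": "step_arm", "data": {"moves": [[[0.8,0,-0.05],[0,0,0],0],[[1.6,0,-0.1],[0,0,0],0],[[2.4,0,-0.1],[0,0,0],0],[[3.2,0,-0.1],[0,0,0],0],[[4,0,-0.1],[0,0,0],0],[[4.5,0,-0.1],[0,0,0],0],[[4.9,0,-0.1],[0,0,0],0],[[4.9,-0.2,-0.1],[0,0,0],0],[[4.9,-0.5,-0.1],[0,0,0],0],[[4.9,-0.8,-0.1],[0,0,0],0]]}}

```text
t: 24.7
tool_pos: [0.4759, 0.0857, 0.1235]
tool_rot: [-1.175, 1.229, 1.177]
contact_force: [-0.1, 0.0, -0.5]
opening: 0.0001
```

Call:
{"op": "step_arm", "data": {"moves": [[[0.05,-0.4,0],[0,0,0],0],[[0.1,-0.8,0],[0,0,0],0],[[0.1,-1.2,0],[0,0,0],0],[[0.1,-1.6,0],[0,0,0],0],[[0.1,-2,0],[0,0,0],0],[[0.1,-2.4,0],[0,0,0],0],[[0.1,-2.7,0],[0,0,0],0],[[0.1,-3,0],[0,0,0],0],[[0.1,-3.1,0],[0,0,0],0],[[0.1,-3.2,0],[0,0,0],0]]}}

```text
t: 25.53
tool_pos: [0.508, 0.0842, 0.1224]
tool_rot: [-1.175, 1.229, 1.178]
contact_force: [-2.7, 0.7, 1.3]
opening: -0.0003
```

Contact. On toward upright and slightly past it.

Call:
{"op": "step_arm", "data": {"moves": [[[0,-0.3,0],[0,0,0],0],[[0,-0.6,0],[0,0,0],0],[[0,-0.9,0],[0,0,0],0],[[0,-1.2,0],[0,0,0],0],[[0,-1.4,0],[0,0,0],0],[[0,-1.6,0],[0,0,0],0],[[0,-1.8,0],[0,0,0],0],[[0,-2,0],[0,0,0],0],[[0,-2,0],[0,0,0],0],[[0,-2,0],[0,0,0],0]]}}

```text
t: 26.37
tool_pos: [0.5281, 0.0833, 0.1224]
tool_rot: [-1.175, 1.229, 1.177]
contact_force: [-2.0, -0.3, 1.3]
opening: 0.0002
```

Call:
{"op": "step_arm", "data": {"moves": [[[0,-0.12,0],[0,0,0],0],[[0,-0.24,0],[0,0,0],0],[[0,-0.36,0],[0,0,0],0],[[0,-0.48,0],[0,0,0],0],[[0,-0.6,0],[0,0,0],0],[[0,-0.7,0],[0,0,0],0],[[0,-0.8,0],[0,0,0],0],[[0,-0.8,0],[0,0,0],0],[[0,-0.8,0],[0,0,0],0],[[0,-0.8,0],[0,0,0],0]]}}

```text
t: 27.2
tool_pos: [0.5359, 0.083, 0.1222]
tool_rot: [-1.175, 1.23, 1.178]
contact_force: [-5.1, 0.4, 2.4]
opening: 0.0002
```

Call:
{"op": "step_arm", "data": {"moves": [[[0,-0.04,0],[0,0,0],0],[[0,-0.08,0],[0,0,0],0],[[0,-0.12,0],[0,0,0],0],[[0,-0.16,0],[0,0,0],0],[[0,-0.2,0],[0,0,0],0],[[0,-0.24,0],[0,0,0],0],[[0,-0.28,0],[0,0,0],0],[[0,-0.3,0],[0,0,0],0],[[0,-0.3,0],[0,0,0],0],[[0,-0.3,0],[0,0,0],0]]}}

```text
t: 28.03
tool_pos: [0.5383, 0.0829, 0.122]
tool_rot: [-1.174, 1.231, 1.179]
contact_force: [-6.4, 1.0, 2.9]
opening: 0.0002
```

Call:
{"op": "step_arm", "data": {"moves": [[[0,-0.04,0],[0,0,0],0],[[0,-0.08,0],[0,0,0],0],[[0,-0.11,0],[0,0,0],0],[[0,-0.14,0],[0,0,0],0],[[0,-0.17,0],[0,0,0],0],[[0,-0.2,0],[0,0,0],0],[[0,-0.22,0],[0,0,0],0],[[0,-0.22,0],[0,0,0],0],[[0,-0.22,0],[0,0,0],0],[[0,-0.22,0],[0,0,0],0]]}}

```text
t: 28.87
tool_pos: [0.54, 0.0828, 0.1217]
tool_rot: [-1.173, 1.232, 1.18]
contact_force: [-6.0, 0.3, 3.3]
opening: 0.0001
```

Call:
{"op": "step_arm", "data": {"moves": [[[0,-0.04,0],[0,0,0],0],[[0,-0.08,0],[0,0,0],0],[[0,-0.11,0],[0,0,0],0],[[0,-0.14,0],[0,0,0],0],[[0,-0.17,0],[0,0,0],0],[[0,-0.2,0],[0,0,0],0],[[0,-0.22,0],[0,0,0],0],[[0,-0.22,0],[0,0,0],0],[[0,-0.22,0],[0,0,0],0],[[0,-0.22,0],[0,0,0],0]]}}

```text
t: 29.7
tool_pos: [0.542, 0.0827, 0.1214]
tool_rot: [-1.173, 1.233, 1.181]
contact_force: [-4.2, -0.4, 1.6]
opening: 0.0
```

Call:
{"op": "step_arm", "data": {"moves": [[[0,-0.04,0],[0,0,0],0],[[0,-0.08,0],[0,0,0],0],[[0,-0.11,0],[0,0,0],0],[[0,-0.14,0],[0,0,0],0],[[0,-0.17,0],[0,0,0],0],[[0,-0.2,0],[0,0,0],0],[[0,-0.2,0],[0,0,0],0],[[0,-0.2,0],[0,0,0],0],[[0,-0.2,0],[0,0,0],0],[[0,-0.2,0],[0,0,0],0]]}}

```text
t: 30.53
tool_pos: [0.5436, 0.0826, 0.121]
tool_rot: [-1.172, 1.234, 1.182]
contact_force: [-5.0, -0.7, 1.4]
opening: 0.0003
```

Call:
{"op": "step_arm", "data": {"moves": [[[-0.02,-0.04,0],[0,0,0],0],[[-0.04,-0.08,0],[0,0,0],0],[[-0.05,-0.11,0],[0,0,0],0],[[-0.05,-0.14,0],[0,0,0],0],[[-0.05,-0.17,0],[0,0,0],0],[[-0.05,-0.2,0],[0,0,0],0],[[-0.05,-0.22,0],[0,0,0],0],[[-0.05,-0.22,0],[0,0,0],0],[[-0.05,-0.22,0],[0,0,0],0],[[-0.05,-0.22,0],[0,0,0],0]]}}

```text
t: 31.37
tool_pos: [0.5452, 0.0825, 0.1207]
tool_rot: [-1.172, 1.235, 1.183]
contact_force: [-5.4, 0.5, 0.4]
opening: 0.0001
```

Call:
{"op": "step_arm", "data": {"moves": [[[-0.02,-0.04,0],[0,0,0],0],[[-0.04,-0.08,0],[0,0,0],0],[[-0.05,-0.11,0],[0,0,0],0],[[-0.05,-0.14,0],[0,0,0],0],[[-0.05,-0.17,0],[0,0,0],0],[[-0.05,-0.2,0],[0,0,0],0],[[-0.05,-0.22,0],[0,0,0],0],[[-0.05,-0.22,0],[0,0,0],0],[[-0.05,-0.22,0],[0,0,0],0],[[-0.05,-0.22,0],[0,0,0],0]]}}

```text
t: 32.2
tool_pos: [0.5467, 0.0824, 0.1205]
tool_rot: [-1.171, 1.236, 1.184]
contact_force: [-4.7, 0.1, 0.2]
opening: -0.0002
```

Call:
{"op": "step_arm", "data": {"moves": [[[-0.02,-0.04,0],[0,0,0],0],[[-0.03,-0.08,0],[0,0,0],0],[[-0.03,-0.11,0],[0,0,0],0],[[-0.03,-0.14,0],[0,0,0],0],[[-0.03,-0.17,0],[0,0,0],0],[[-0.03,-0.2,0],[0,0,0],0],[[-0.03,-0.22,0],[0,0,0],0],[[-0.03,-0.22,0],[0,0,0],0],[[-0.03,-0.22,0],[0,0,0],0],[[-0.03,-0.22,0],[0,0,0],0]]}}

```text
t: 33.03
tool_pos: [0.5479, 0.0824, 0.12]
tool_rot: [-1.169, 1.239, 1.187]
contact_force: [-6.7, 0.5, 1.2]
opening: 0.0003
```

Call:
{"op": "step_arm", "data": {"moves": [[[0,-0.04,0],[0,0,0],0],[[0,-0.08,0],[0,0,0],0],[[0,-0.12,0],[0,0,0],0],[[0,-0.16,0],[0,0,0],0],[[0,-0.19,0],[0,0,0],0],[[0,-0.22,0],[0,0,0],0],[[0,-0.25,0],[0,0,0],0],[[0,-0.25,0],[0,0,0],0],[[0,-0.25,0],[0,0,0],0],[[0,-0.25,0],[0,0,0],0]]}}

```text
t: 33.87
tool_pos: [0.5491, 0.0824, 0.1196]
tool_rot: [-1.168, 1.241, 1.19]
contact_force: [-8.3, 0.4, 3.3]
opening: 0.0
```

Call:
{"op": "step_arm", "data": {"moves": [[[0,-0.04,0],[0,0,0],0],[[0,-0.08,0],[0,0,0],0],[[0,-0.12,0],[0,0,0],0],[[0,-0.16,0],[0,0,0],0],[[0,-0.2,0],[0,0,0],0],[[0,-0.24,0],[0,0,0],0],[[0,-0.27,0],[0,0,0],0],[[0,-0.28,0],[0,0,0],0],[[0,-0.28,0],[0,0,0],0],[[0,-0.28,0],[0,0,0],0]]}}

```text
t: 34.7
tool_pos: [0.5498, 0.0824, 0.1194]
tool_rot: [-1.165, 1.246, 1.194]
contact_force: [-12.0, 0.9, 6.5]
opening: 0.0
```

The total is 13.6 N and rising steeply, which is the on stop. I let go and lift clear.

Call:
{"op": "step_arm", "data": {"moves": [[[0,0.4,0],[0,0,-1],0],[[0,1,0],[0,0,-1.5],0],[[-0.5,1.8,0],[0,0,-1.5],0],[[-2,2.5,0],[0,0,-1.5],0],[[-4,3.5,0],[0,0,-1.5],0],[[-6,5.5,0],[0,0,-1.5],0],[[-8,8.5,0],[0,0,-1.5],0],[[-9,11,0],[0,0,-1.5],0],[[-9,12,0],[0,0,-1.5],0],[[-9,12,0],[0,0,-1.5],0]]}}

```text
t: 35.53
tool_pos: [0.4316, 0.0877, 0.2141]
tool_rot: [-1.181, 1.223, 1.171]
contact_force: [0.4, -0.9, -0.1]
opening: 0.0002
```

Run:
```python
from h import *
im=cams.get_image("scene");a=cv2.resize(im["pixels"][190:290,290:400],None,fx=5,fy=5,interpolation=2)
cv2.imwrite("pics/f.png",cv2.convertScaleAbs(a,alpha=2.5)); o=ctrl.get_obs();print(o["t"],o["tool_pos"],o["contact_force"])
```

```text
35.5833 [0.43218055 0.08758726 0.21329766] [ 0.05911914 -0.80120075 -0.22333372]
```

View pics/f.png

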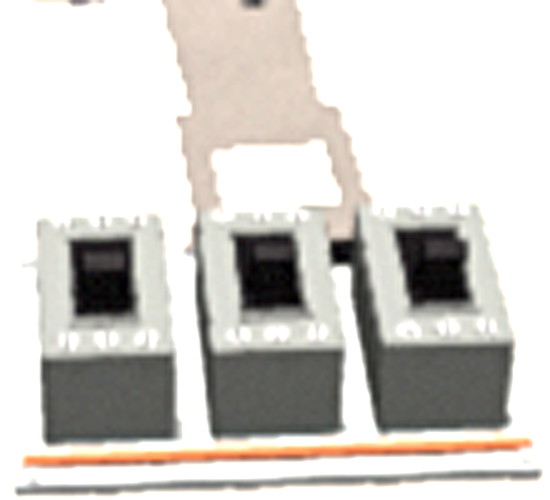

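The middle lever's top end now shows at (270,248), in the same place as on its two neighbours at (103,255) and (440,248). So all three breakers are on, and the middle one stayed there after release. The robot is clear, so I hand the job in.

```bash
python3 -c "
from station import ctrl
print(ctrl.finish_job())"
```

```text
the job is handed in; nothing more can be done
None
```

The tripped breaker was the middle one. It is now reset and switched on, and I handed the job in at about 35.6 s.

- **Off:** With shut fingertips I pushed its lever to the off stop and pressed to about 12 N. The fingertip began to slide up the slanted handle there, so I changed to pushing square to its face.
- **On:** I lifted over the lever and pushed it to the on stop. The last reading was 13.6 N in all, under the 15 N limit. Forces were read only at the end of each 10-row move, so a brief peak between readings would not have shown.
- **Last check:** The final picture, taken after letting go, shows the middle lever still leaning to on like its two neighbours, and both of those are still on. The arm was clear, with only about 0.8 N of noise on the force reading.
- **Not checked:** The final crop did not show the loose items on the table, and the busbar link was also out of view. I did not look at them again, but the fingers passed no lower than about 100 mm and no stray contact showed in the readings.

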